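Clear the shaker plate and hold its dial on the third click

ROBOT

A 7-joint arm with a two-finger parallel gripper is mounted at the origin on the work surface. World frame = base frame: x ahead of the robot, y to its left, z up, the work surface at z = 0. Lengths are in m, angles in degrees, forces in N, time in s.
With the tool pointing down it reaches from about 0.425 to 0.875 m from the base axis. Payload 4.7 kg.
Tool frame: the origin (TCP) lies midway between the tips of the shut fingers; the grasp point (between the pads) lies 19 mm behind it; z points along the fingers, x is the direction in which the jaws open and shut, and the axes are right-handed (so a half turn about z gives the same grasp; the last joint's range is limited). The gripper opens to 87 mm and grips with 3 to 60 N. Pads are 19 mm wide; open, the fingers measure 117 mm over their backs; the gripper's body (75 mm by 190 mm) begins 51 mm behind the grasp point.
Start: joints at [73.172, 18.392, -4.016, 83.108, 1.295, 78.541, -3.26], TCP at [0.197, -0.619, 0.188] pointing down, gripper open.
Joint ranges: [-163.93, 163.93], [-17.29, 119.83], [-79.2, 71.16], [3.27, 140.29], [-89.18, 269.18], [5.43, 117.66], [-154.24, 154.24]. Speed limits (degrees/s): [147.25, 147.25, 180, 180, 180, 180, 180].

INTERFACE

Orientations are given as [roll, pitch, yaw] about the fixed x, y, z axes, in that order (R = Rz(yaw) Ry(pitch) Rx(roll)).
In Python, from cell import telemetry, optics, env gives the robot as it stands.
- The arm moves only by the tool arm_command, never from a script. Its arguments are lists of equal length, an entry for each row: "translation": the shift along the tool's x, y, z in cm, a list of three; "twist": the turn about the tool's z in degrees. In form: {"translation": [[x, y, z], ...], "twist": [twist, ...]}. A call has 1 to 10 rows; each row shifts and turns the pose as measured when the row begins, along the tool's axes as they then stand; what a row does not reach is not made up. A row lasts 1/8 s, in which the tool goes at most 62.5 mm and 10.7 degrees, less where a joint would pass 70% of its speed; a pose out of reach is approached as far as the arm can. A call is refused whole if a number of a shift passes 6.25 or a number of a turn 10.7, either way. A call with a gripper value outside its range is refused whole. "grip" is the opening in per cent of the stroke, from 0 (shut) to 100 (fully open), set as the call begins (left out, the last holds). The fingers move at their own pace and stop on an object; "force" is the grip in N (left out, the last holds). Time passes only in rows, so rows that do not move let the fingers close. It gives the time, the measured TCP pose, the force and the opening at its end, in the units of the state.
- telemetry.get_obs(): the state, without advancing time (a new reading comes with each control period).
- optics.read_camera(name): name is "side" or "top"; returns a dict with "img" (400x640x3 uint8, blue, green, red), "fx", "fy", "cx", "cy" (pixels), "extrinsics" (4x4, takes a point from camera to world coordinates). Camera axes: x right, y up, looking along -z (the intrinsics and any distortion apply to the point x, -y, -z); pixel columns grow to the right and rows downward; lengths in m; the calibration is good to about 2 mm. A picture is of the moment at which its call begins. There is no depth.
- env.sign_off(): hands the job in, once; it reports no verdict.
The state is a dict: "time_s": time; "qpos": joint angles; "joint_velocities": joint speeds; "effort": joint torques, N m; "tool_pos": TCP position; "tool_rot": TCP orientation; "force": force on the tool from outside, world axes, zero at the start; "wrist_torque": the same for the moment, N m; "grip_width": finger opening in m.
Only numpy, scipy, OpenCV 4.12 (cv2) and the standard library are available. Lean on these libraries where they do the work, as an engineer would, in place of code of your own. Each camera call takes 0.05 s, during which the arm holds its last target. There are 200 camera calls.

TASK

Clear the three used cork stoppers off the bench shaker's plate into the open white waste tub, leaving the small capped sample jar standing where it is on the plate. Only when all three corks lie in the tub, press the paddle of the shaker's spring-return dial down with the gripper, past the first two clicks to the third, and finish while still holding it there: it springs back if let go.

Things in the scene. Friction and masses are not known exactly. Their poses are not given: they have to be found in the camera images.
- plate_center (a point): Centre of the top of the shaker's plate: a level 200 mm square black mat, 90 mm above the table, on a fixed grey box 230 mm square. Its x points away from the robot, y left; yaw varies. Corks and jar stand on it in any order, about 92 mm apart in a 2 x 2 grid along its sides. On its right (-y) is the grey control pod, 55 mm wide, top 100 mm above the table, with the dial on the pod's outer (right) side.
- cork_a_mid (a point): Centre (half-way up) of a used cork stopper standing upright on the shaker plate: a plain cork 34 mm high, slightly tapered, 30 mm across at the top and 26 mm at the foot, about 14 g; its z axis is the cork's axis, its yaw means nothing. It may be picked or pushed.
- cork_b_mid (a point): Centre (half-way up) of a used cork stopper standing upright on the shaker plate: a plain cork 34 mm high, slightly tapered, 27 mm across at the top and 23 mm at the foot, about 14 g; its z axis is the cork's axis, its yaw means nothing. It may be picked or pushed.
- cork_c_mid (a point): Centre (half-way up) of a used cork stopper standing upright on the shaker plate: a plain cork 34 mm high, slightly tapered, 25 mm across at the top and 21 mm at the foot, about 14 g; its z axis is the cork's axis, its yaw means nothing. It may be picked or pushed.
- jar_mid (a point): Centre (half-way up) of the capped sample jar standing on the plate: amber glass with a white cap, 34 mm across, 46 mm high. It stays where it is.
- tub: Open white waste tub standing on the table to the left of the shaker, fixed: 160 x 160 mm outside, 70 mm high, walls and floor about 4 mm. Origin at the centre of its underside, x and y along its sides, z up.
- dial (a joint): Turn of the spring-return dial, rad: 0 at rest (paddle up), grows as the paddle is pressed down. Clicks at 0.27, 0.54 and 0.81 (third and last), end stop at 0.84. The clicks do not hold it: let go, it springs back to 0. Push needed at the pad: uneven, 2 to 9 N on the way, about 5 to 7 N on the third click. The dial is a black disc 48 mm across, 14 mm thick, its axis level and 85 mm above the table.
- dial_paddle: The dial's bare aluminium paddle arm. Origin on the dial's axis, which is this body's y (level). At rest this frame is parallel to the shaker's; it turns with the dial. The arm points towards the robot, 0.62 rad above level at rest, level at joint 0.62, 0.19 rad below level at the third click. At its end is a flat pad 30 x 30 x 10 mm, centre 75 mm from the axis.
- paddle_top (a point): Centre of the pad's upper face, the place to press; moves with the paddle on an arc about the dial's axis. It lies 75 mm along the arm from the axis, 5 mm above the arm's centre line and 14 mm to the right (-y) of dial_paddle's origin; 133 mm above the table at rest, about 76 mm at the third click. Axes as dial_paddle.

How it is judged:
By the outcome, as a careful person would: the job done as asked, in the order asked, and still so for the second after the job is handed in, while the arm keeps its last pose, push and grip.
It also fails if it takes over 72 s, if anything falls off the work surface, if the arm or the gripper's body presses on something with over 40 N, if the wrist force passes 120 N, or if a joint passes its speed limit or range.

## Working session

There is one attempt and no reset: what is moved stays moved. The work goes in short steps, Python scripts to look and compute and a tool call to move; the robot and the scene stay as the last step left them, time stands still between calls to the robot, and variables do not carry over. Pictures are saved under pics/ and viewed, about 8 in all and at most 12, crops included, and the job is handed in when it is done.

Besides the shell and the picture viewer there is one more tool, called after "Request:" as name([rows], argument=value, ...), one row to a line, values as JSON. arm_command: Moves the arm, as the interface text tells. Its arguments: {"type":"object","properties":{"translation":{"type":"array","items":{"type":"array","items":{"type":"number"}}},"twist":{"type":"array","items":{"type":"number"}},"grip":{"type":"number"},"force":{"type":"number"}},"required":["translation","twist"]}

```bash
ls; mkdir -p pics; python3 - <<'E'
from cell import telemetry, optics, env
import cv2,numpy as np
o=telemetry.get_obs(); print({k:np.round(v,3) for k,v in o.items()})
for n in("side","top"):
    c=optics.read_camera(n); cv2.imwrite(f"pics/{n}0.png",c["img"]); print(n,{k:np.round(v,3) for k,v in c.items() if k!="img"})
E
```

```text
pics
{'time_s': np.float64(0.0), 'qpos': array([73.172, 18.44 , -4.015, 83.175,  1.296, 78.541, -3.259]), 'joint_velocities': array([ 0.01 ,  0.087,  0.039, -0.016, -0.067,  0.034,  0.089]), 'effort': array([-0.0000e+00, -4.9129e+01, -4.0400e-01, -3.1253e+01, -6.4000e-02,
        4.4000e-02,  0.0000e+00]), 'tool_pos': array([ 0.197, -0.619,  0.187]), 'tool_rot': array([ 1.79993e+02,  1.11000e-01, -7.23620e+01]), 'force': array([-0.195, -0.442,  0.789]), 'wrist_torque': array([0.001, 0.003, 0.008]), 'grip_width': np.float64(0.087)}
side {'fx': np.float64(397.609), 'fy': np.float64(397.609), 'cx': np.float64(318.292), 'cy': np.float64(197.737), 'extrinsics': array([[ 0.998,  0.035, -0.055,  0.516],
       [-0.065,  0.588, -0.806, -0.544],
       [ 0.004,  0.808,  0.589,  0.577],
       [ 0.   ,  0.   ,  0.   ,  1.   ]])}
top {'fx': np.float64(428.214), 'fy': np.float64(428.214), 'cx': np.float64(320.047), 'cy': np.float64(203.325), 'extrinsics': array([[ 0.022,  0.983, -0.18 ,  0.41 ],
       [-0.999,  0.026,  0.023,  0.079],
       [ 0.028,  0.18 ,  0.983,  0.968],
       [ 0.   ,  0.   ,  0.   ,  1.   ]])}
```

View pics/side0.png

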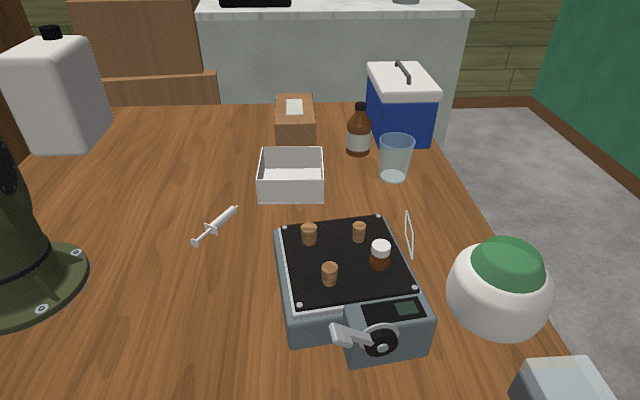

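View pics/top0.png

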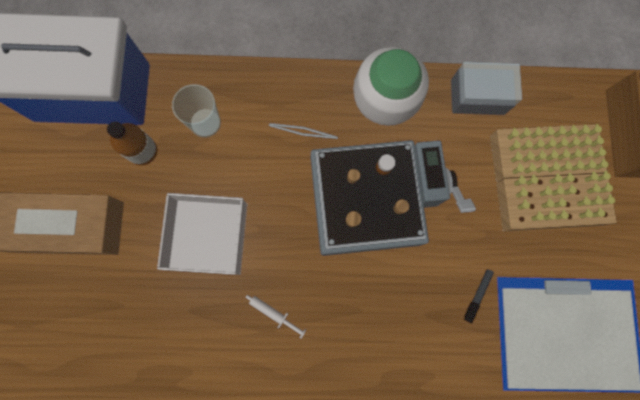

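The side view shows corks at about (309,234), (359,231) and (329,273), the jar at (380,253), the paddle at (345,336) and the tub at (291,175). The top view shows corks at (353,175), (353,219) and (401,206), the jar cap at (387,163), the tub at (202,234) and the paddle pad at (467,207).

```bash
cat > h.py <<'E'
from cell import telemetry, optics, env
import cv2,numpy as np
def ray(c,u,v):
    E=c["extrinsics"]; d=E[:3,:3]@np.array([(u-c["cx"])/c["fx"],-(v-c["cy"])/c["fy"],-1.]); return E[:3,3],d
def onz(c,u,v,z):
    o,d=ray(c,u,v); return o+d*(z-o[2])/d[2]
def tri(a,b):
    (o1,d1),(o2,d2)=a,b; A=np.stack([d1,-d2],1); t=np.linalg.lstsq(A,o2-o1,rcond=None)[0]
    p,q=o1+d1*t[0],o2+d2*t[1]; return (p+q)/2,np.linalg.norm(p-q)
def proj(c,p):
    E=c["extrinsics"]; q=E[:3,:3].T@(np.asarray(p)-E[:3,3]); return c["cx"]-c["fx"]*q[0]/q[2],c["cy"]+c["fy"]*q[1]/q[2]
def blobs(m,amin):
    n,l,s,ce=cv2.connectedComponentsWithStats(m.astype(np.uint8)); return [(s[i],ce[i],l==i) for i in range(1,n) if s[i][4]>=amin]
def corkmask(c):
    h=cv2.cvtColor(c["img"],cv2.COLOR_BGR2HSV); return (h[...,1]>70)&(h[...,2]>70)&(h[...,0]<22)
E
python3 - <<'E'
from h import *
np.set_printoptions(precision=4,suppress=True)
t=optics.read_camera("top"); s=optics.read_camera("side")
g=t["img"].max(2)
def sub(b,x0,y0,x1,y1): r=np.zeros(b.shape,bool); r[y0:y1,x0:x1]=b[y0:y1,x0:x1]; return r
m=sub(g<45,300,130,417,260); B=max(blobs(m,500),key=lambda b:b[0][4])
cnt=max(cv2.findContours(B[2].astype(np.uint8),cv2.RETR_EXTERNAL,cv2.CHAIN_APPROX_NONE)[0],key=len)
hull=cv2.convexHull(cnt)[:,0]
W=np.array([onz(t,u,v,.09)[:2] for u,v in hull],np.float32)*1000
print("mat",cv2.minAreaRect(W))
for b in blobs(sub(corkmask(t),325,155,415,240),30):
    print("cork top",b[0],b[1],onz(t,*b[1],.112))
for b in blobs(sub(corkmask(s),285,215,400,290),30):
    print("cork side",b[0],b[1],onz(s,*b[1],.107))
m=sub(g>170,375,150,400,180)
for b in blobs(m,30): print("cap",b[0],b[1],onz(t,*b[1],.134))
m=sub((g>130),150,185,252,282); B=max(blobs(m,500),key=lambda b:b[0][4])
cnt=np.argwhere(B[2])[:,::-1]; hull=cv2.convexHull(cnt.astype(np.int32))[:,0]
W=np.array([onz(t,u,v,.07)[:2] for u,v in hull],np.float32)*1000
print("tub",cv2.minAreaRect(W))
a=cv2.resize(t["img"][130:260,300:500],None,fx=4,fy=4,interpolation=cv2.INTER_CUBIC);cv2.imwrite("pics/crop1.png",a)
b=cv2.resize(s["img"][200:380,270:450],None,fx=3.3,fy=3.3,interpolation=cv2.INTER_CUBIC);cv2.imwrite("pics/crop2.png",b)
E
```

```text
mat ((594.8958740234375, -45.73155975341797), (192.9441375732422, 192.91058349609375), 7.364875316619873)
cork top [376 163  13  11  44] [380.2045 169.7045] [ 0.6412 -0.0638  0.112 ]
cork top [347 169  14  14 153] [352.9542 175.3529] [ 0.6276 -0.0074  0.112 ]
cork top [394 199  15  15 177] [401.0565 206.2938] [ 0.5654 -0.1062  0.112 ]
cork top [346 211  16  16 204] [353.0441 218.598 ] [ 0.5375 -0.0083  0.112 ]
cork side [285 215  86  31 813] [312.1673 224.2411] [0.5435 0.0168 0.107 ]
cork side [382 215  18  31 266] [393.8383 224.9624] [0.693  0.0057 0.107 ]
cork side [352 221  15  22 261] [358.5939 231.069 ] [ 0.6259 -0.0073  0.107 ]
cork side [369 254  20  17 203] [378.5419 262.7094] [ 0.6469 -0.0877  0.107 ]
cork side [321 261  17  26 366] [329.123  272.9317] [ 0.564  -0.1052  0.107 ]
cap [381 157  12  11  76] [385.5263 162.6053] [ 0.6504 -0.071   0.134 ]
tub ((505.95343017578125, 308.6410827636719), (163.4139404296875, 163.13632202148438), 87.6136474609375)
```

View pics/crop1.png

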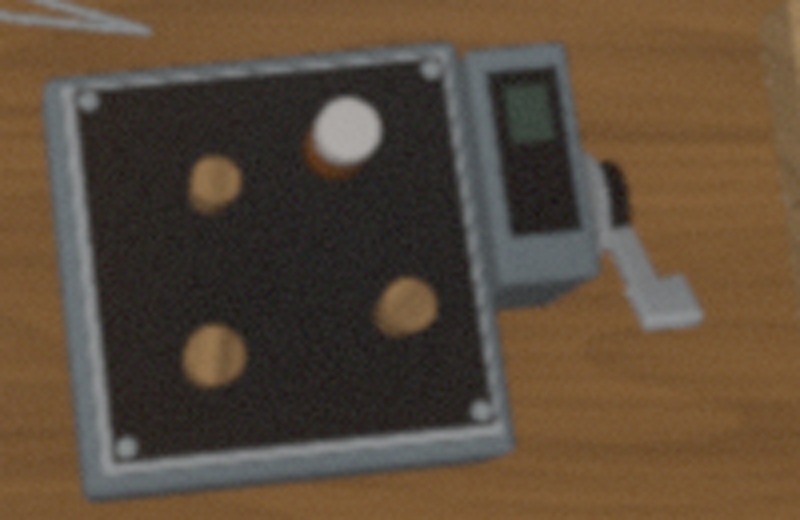

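View pics/crop2.png

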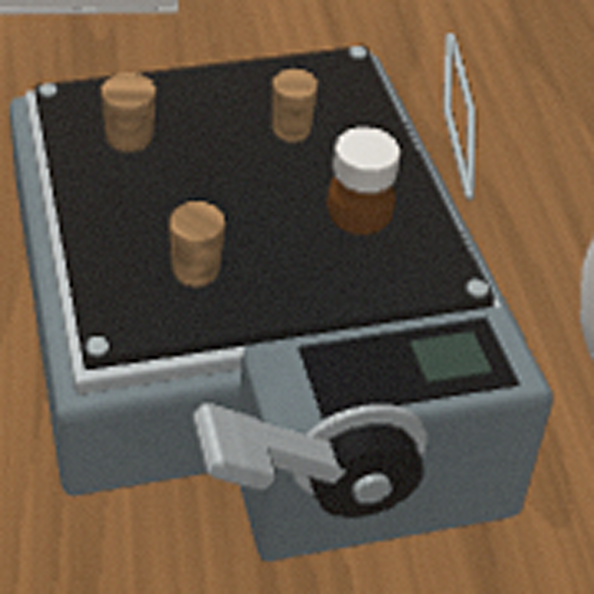

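The crops show the plate's mat with yaw of a few degrees. The pad centre in the top view is at about (466,205). The pad sticks out beyond the pod towards the robot, and the jar is clear of all three corks.

```bash
cat >> h.py <<'E'
def rows(start,end,n):  # poses x,y,z(m),yaw; tool pointing down -> cm rows in tool axes
    for i in range(n):
        a=np.radians(start[3]+(end[3]-start[3])*i/n); d=(np.array(end[:3])-start[:3])/n*100
        print(np.round([d[0]*np.cos(a)+d[1]*np.sin(a), d[0]*np.sin(a)-d[1]*np.cos(a), -d[2]],2).tolist(),round((end[3]-start[3])/n,2))
E
python3 - <<'E'
from h import *
o=telemetry.get_obs(); p=o["tool_pos"]
rows([*p,o["tool_rot"][2]],[.42,-.31,.25,0],10)
t=optics.read_camera("top"); print(onz(t,466.3,205.5,.133),onz(t,453,180,.1))
E
```

```text
[-2.27, -3.06, -0.63] 7.24
[-1.87, -3.33, -0.63] 7.24
[-1.43, -3.53, -0.63] 7.24
[-0.98, -3.69, -0.63] 7.24
[-0.5, -3.78, -0.63] 7.24
[-0.02, -3.81, -0.63] 7.24
[0.46, -3.79, -0.63] 7.24
[0.93, -3.7, -0.63] 7.24
[1.39, -3.55, -0.63] 7.24
[1.83, -3.35, -0.63] 7.24
[ 0.56670211 -0.23287236  0.133     ] [ 0.62660516 -0.21921634  0.1       ]
```

Request:
arm_command([
  [-2.3,-3.1,-1],
  [-1.9,-3.3,-1],
  [-1.4,-3.5,-1],
  [-1.0,-3.7,-0.6],
  [-0.5,-3.8,-0.6],
  [0,-3.8,-0.6],
  [0.5,-3.8,-0.6],
  [0.9,-3.7,-0.6],
  [1.4,-3.6,-0.6],
  [1.8,-3.4,-0.6],
], twist=[-7.2,-7.2,-7.2,-7.2,-7.2,-7.2,-7.2,-7.2,-7.2,-7.2], grip=60, force=15)

```text
time_s: 1.5
tool_pos: [0.4193, -0.2982, 0.2598]
tool_rot: [-179.9, 0.2, 1.6]
force: [1.6, -0.2, -0.1]
grip_width: 0.0521
```

Request:
arm_command([
  [0,0,0],
  [3.0,-4.0,0],
  [3.0,-4.0,0],
  [3.0,-4.0,0],
  [3.0,-4.0,0],
  [2.5,-3.2,2],
  [0,0,4],
  [0,0,3],
  [0,0,0],
], twist=[1.6,0,0,0,0,0,0,0,0])

```text
time_s: 2.62
tool_pos: [0.5685, -0.1075, 0.1662]
tool_rot: [179.8, 0.1, -1.0]
force: [-0.1, -0.8, 0.8]
grip_width: 0.0518
```

Request:
arm_command([
  [-0.4,-0.2,1],
  [0,0,2.5],
  [0,0,2.2],
  [0,0,1.1],
  [0,0,0],
], twist=[0,0,0,0,0])

```text
time_s: 3.25
tool_pos: [0.5666, -0.1095, 0.1013]
tool_rot: [179.6, -0.3, -1.4]
force: [1.0, 0.4, 0.5]
grip_width: 0.0525
```

Request:
arm_command([
  [0,0,0],
  [0,0,0],
  [0,0,0],
  [0,0,0],
], twist=[0,0,0,0], grip=0)

```text
time_s: 3.75
tool_pos: [0.5685, -0.1099, 0.1043]
tool_rot: [179.5, -0.6, -1.4]
force: [-0.1, -0.1, 0.3]
grip_width: 0.0201
```

```bash
python3 - <<'E'
from h import *
o=telemetry.get_obs(); print(o["tool_pos"],o["tool_rot"],o["grip_width"],o["force"])
s=optics.read_camera("side");t=optics.read_camera("top")
a=cv2.resize(s["img"][160:380,230:450],(560,560),interpolation=cv2.INTER_CUBIC);cv2.imwrite("pics/c3.png",a)
o=telemetry.get_obs(); print(o["tool_pos"],o["grip_width"])
E
```

```text
[ 0.56853096 -0.10991582  0.10429803] [179.51748697  -0.57343373  -1.43512236] 0.020102388550076167 [-0.08879417 -0.13710247  0.265481  ]
[ 0.56843524 -0.10993479  0.10414505] 0.011840583301269638
```

View pics/c3.png

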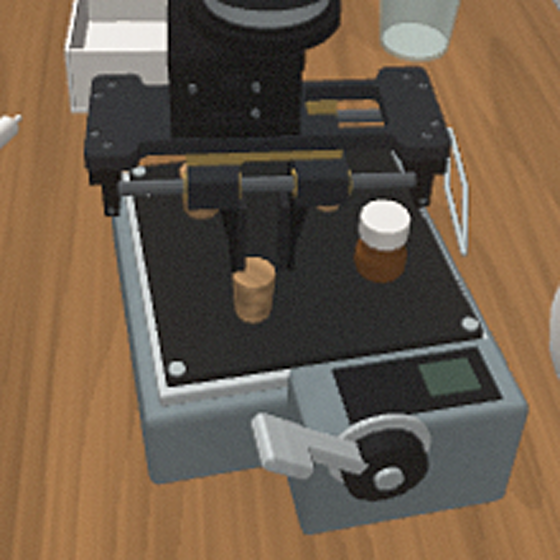

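The fingers (tips at about pixel (324,266) and (345,265)) are behind and slightly right of the cork at (329,273), so the grasp missed. I'll compare the reported TCP with what the camera shows.

```bash
python3 - <<'E'
from h import *
s=optics.read_camera("side");t=optics.read_camera("top")
o=telemetry.get_obs();p=o["tool_pos"]; print(p,proj(s,p),proj(t,p))
print(onz(s,335,266,p[2]))
for c,n in((s,"s"),(t,"t")):
  for b in blobs(corkmask(c),60):
    if 280<b[1][0]<420 and 150<b[1][1]<300 and b[0][4]<900: print(n,b[0],b[1],onz(c,*b[1],.107 if n=="s" else .112))
a=cv2.resize(s["img"][200:310,270:420],(800,586),interpolation=cv2.INTER_CUBIC);cv2.imwrite("pics/c4.png",a)
E
```

```text
[ 0.56828427 -0.10989809  0.10395536] (np.float64(332.0021801521019), np.float64(276.3213292018762)) (np.float64(401.9700789517222), np.float64(205.64803802880246))
[ 0.57527614 -0.08775899  0.10395536]
s [350 199  29   6 116] [363.73275862 200.9137931 ] [0.64948669 0.0825875  0.107     ]
s [284 219  84  14 353] [323.86685552 222.33144476] [0.56534596 0.02102549 0.107     ]
s [407 219   5  29  78] [408.73076923 232.98717949] [ 0.71482458 -0.01791488  0.107     ]
s [302 236  13  10  70] [306.54285714 241.35714286] [ 0.53121281 -0.02888938  0.107     ]
s [369 254  21  17 229] [378.48471616 262.6768559 ] [ 0.64686769 -0.08761387  0.107     ]
s [321 261  17  26 345] [329.30434783 273.85507246] [ 0.56415462 -0.1072158   0.107     ]
t [347 169  14  15 158] [352.96202532 175.40506329] [ 0.62746597 -0.0073884   0.112     ]
t [345 211  17  16 211] [352.96682464 218.54976303] [ 0.53763375 -0.00809792  0.112     ]
```

View pics/c4.png

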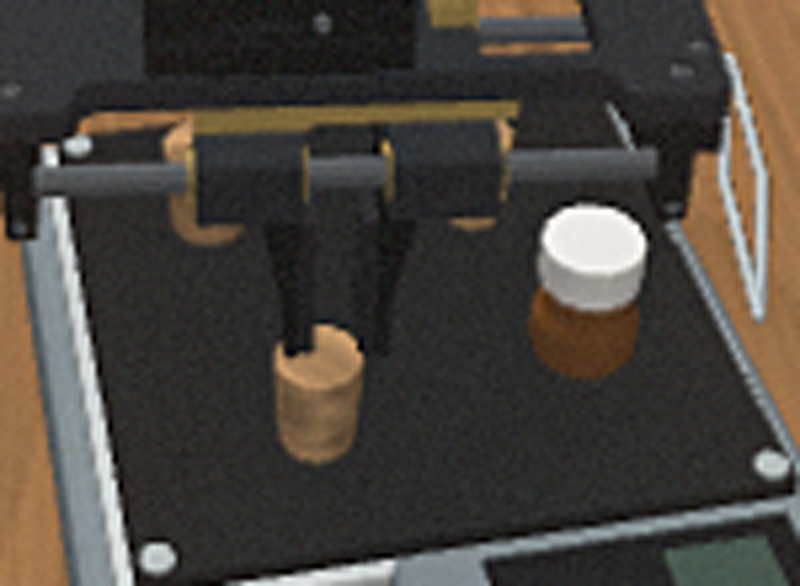

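The left fingertip is in front of and above the cork's top rim, and the fingers closed to 12 mm without contact. In x and y the tips match the report, but they are about 20 mm higher than reported. I'll reopen, go lower in the reported z, and check.

Request:
arm_command([
  [-0.4,-0.3,-1],
  [0,0,0],
  [0,0,0],
  [0,0,0],
  [0,0,0],
  [0,0,0],
], twist=[1.4,0,0,0,0,0], grip=60)

```text
time_s: 4.7
tool_pos: [0.5639, -0.1064, 0.1146]
tool_rot: [179.5, -0.5, -2.9]
force: [0.1, -0.1, -0.8]
grip_width: 0.0504
```

Request:
arm_command([
  [0,0,1.2],
  [0,0,1.2],
  [0,0,0.6],
  [0,0,0],
], twist=[-2.9,0,0,0])

```text
time_s: 5.2
tool_pos: [0.5642, -0.1068, 0.0832]
tool_rot: [179.5, -0.5, -0.1]
force: [0.6, 0.5, -0.5]
grip_width: 0.0522
```

```bash
python3 - <<'E'
from h import *
s=optics.read_camera("side")
o=telemetry.get_obs();p=o["tool_pos"]; print(p,proj(s,p),o["force"])
a=cv2.resize(s["img"][200:310,270:420],(800,586),interpolation=cv2.INTER_CUBIC)
a=np.clip(a.astype(float)*1.8,0,255).astype(np.uint8);cv2.imwrite("pics/c5.png",a)
E
```

```text
[ 0.56444238 -0.1068502   0.08350171] (np.float64(329.1644070545788), np.float64(283.72895873022264)) [-0.61948763 -1.34631649  0.22315816]
```

View pics/c5.png

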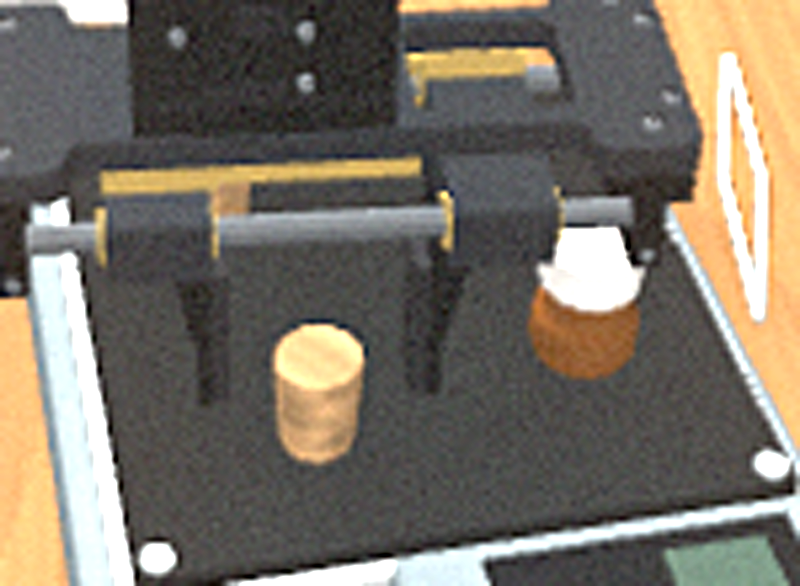

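Mid-tip is at pixel (330,274) and its predicted position is (329,284). So x and y agree, and the true tip is about 19 mm above the reported z. The fingers straddle the cork, so I'll lower a little more and close.

Request:
arm_command([
  [0,0,0.7],
  [0,0,0],
  [0,0,0],
  [0,0,0],
  [0,0,0],
  [0,0,0],
  [0,0,0],
], twist=[0,0,0,0,0,0,0], grip=0)

```text
time_s: 6.12
tool_pos: [0.5654, -0.107, 0.0772]
tool_rot: [179.5, -0.7, -0.1]
force: [0.1, -1.1, -0.5]
grip_width: 0.0255
```

Request:
arm_command([
  [0,0,-3],
  [0,0,-5],
  [0,0,-3],
  [-0.5,-4.5,0],
  [-0.5,-4.5,0],
  [-0.5,-4.5,0],
  [-0.5,-4.5,0],
  [-0.5,-4.5,0],
  [-0.5,-4.5,0],
  [-0.5,-4.0,0],
], twist=[0,0,0,0,0,0,0,0,0,0])

```text
time_s: 7.38
tool_pos: [0.531, 0.208, 0.188]
tool_rot: [179.4, -0.8, -0.7]
force: [1.0, -0.4, 0.4]
grip_width: 0.0255
```

Request:
arm_command([
  [-0.4,-3.2,0],
  [0,-3,1],
  [0,0,4],
  [0,0,4],
  [0,0,4],
  [0,0,3],
  [0,0,0],
], twist=[0,0,0,0,0,0,0])

```text
time_s: 8.25
tool_pos: [0.5289, 0.2771, 0.0242]
tool_rot: [179.6, -1.0, -0.2]
force: [0.3, -0.0, 0.6]
grip_width: 0.0251
```

Request:
arm_command([
  [0,0,0],
  [0,0,0],
  [0,0,0],
  [0,0,0],
  [0,0,-5],
  [0,0,-6],
  [0,0,-5],
  [0,4,0],
  [0,4.5,0],
  [0,4.5,0],
], twist=[0,0,0,0,0,0,0,0,0,0], grip=60)

```text
time_s: 9.5
tool_pos: [0.5275, 0.1522, 0.1976]
tool_rot: [179.9, -1.6, 0.3]
force: [1.3, -0.5, 0.3]
grip_width: 0.0523
```

```bash
python3 - <<'E'
from h import *
t=optics.read_camera("top");s=optics.read_camera("side");print(telemetry.get_obs()["tool_pos"])
for c,n in((s,"s"),(t,"t")):
  for b in blobs(corkmask(c),60):
    if 150<b[1][0]<420 and 150<b[1][1]<300 and b[0][4]<900: print(n,b[0],b[1],onz(c,*b[1],.107 if n=="s" else .112))
E
```

```text
[0.52850453 0.14603632 0.19700371]
s [407 218   5  30  81] [408.7654321  233.11111111] [ 0.71480302 -0.01824991  0.107     ]
s [352 221  15  22 264] [358.5719697  231.01515152] [ 0.62586493 -0.00713369  0.107     ]
s [369 254  21  17 219] [378.63013699 262.70319635] [ 0.64709479 -0.08768782  0.107     ]
t [347 169  14  15 162] [353.0617284  175.34567901] [ 0.62759782 -0.00759339  0.112     ]
t [345 211  17  16 212] [352.92924528 218.56132075] [ 0.53760817 -0.00802189  0.112     ]
```

Request:
arm_command([
  [0.3,4.5,0],
  [0.3,4.5,0],
  [0.3,4.2,0],
  [0,1.8,2],
  [0,0,3],
  [0,0,0],
], twist=[0,0,0,0,0,0])

```text
time_s: 10.35
tool_pos: [0.5401, -0.0064, 0.1499]
tool_rot: [179.7, -1.9, -0.1]
force: [-0.3, -1.0, 1.4]
grip_width: 0.0524
```

Request:
arm_command([
  [-0.5,0.15,1],
  [0,0,2.5],
  [0,0,2.5],
  [0,0,1.3],
  [0,0,0],
], twist=[0,0,0,0,0])

```text
time_s: 10.98
tool_pos: [0.5403, -0.0055, 0.0792]
tool_rot: [179.6, -2.4, 0.1]
force: [0.4, -0.8, 0.8]
grip_width: 0.0521
```

Request:
arm_command([
  [-0.3,0.2,0.3],
  [0,0,0],
  [0,0,0],
  [0,0,0],
  [0,0,0],
  [0,0,0],
  [0,0,0],
], twist=[0,0,0,0,0,0,0], grip=0)

```text
time_s: 11.85
tool_pos: [0.5393, -0.0076, 0.0789]
tool_rot: [179.5, -2.6, 0.1]
force: [-0.4, -0.6, -0.5]
grip_width: 0.0284
```

Request:
arm_command([
  [0,0,-3],
  [0,0,-5],
  [0,0,-3],
  [-0.7,-4.5,0],
  [-0.7,-4.5,0],
  [-0.7,-4.5,0],
  [-0.7,-4.5,0],
  [-0.7,-4.5,0],
  [-0.7,-4.5,0],
  [-0.4,-3.5,0],
], twist=[0,0,0,0,0,0,0,0,0,0])

```text
time_s: 13.1
tool_pos: [0.4887, 0.3027, 0.1881]
tool_rot: [179.5, -2.8, -0.4]
force: [1.3, 0.1, 0.0]
grip_width: 0.0286
```

Request:
arm_command([
  [0,0,2],
  [0,0,4],
  [0,0,4],
  [0,0,4],
  [0,0,2],
  [0,0,0],
], twist=[0,0,0,0,0,0])

```text
time_s: 13.85
tool_pos: [0.4965, 0.2996, 0.021]
tool_rot: [179.4, -2.7, -0.4]
force: [1.2, -0.7, 0.8]
grip_width: 0.0286
```

Request:
arm_command([
  [0,0,0],
  [0,0,0],
  [0,0,0],
  [0,0,0],
  [0,0,-5],
  [0,0,-6],
  [0,0,-5],
  [1,4.5,0],
  [1,4.5,0],
  [1,4.5,0],
], twist=[0,0,0,0,0,0,0,0,0,0], grip=60)

```text
time_s: 15.1
tool_pos: [0.5197, 0.1706, 0.1959]
tool_rot: [179.7, -3.4, 0.3]
force: [-0.2, -0.2, -0.2]
grip_width: 0.0523
```

```bash
python3 - <<'E'
from h import *
t=optics.read_camera("top");s=optics.read_camera("side");o=telemetry.get_obs();print(o["tool_pos"],o["tool_rot"])
for c,n in((s,"s"),(t,"t")):
  for b in blobs(corkmask(c),60):
    if 150<b[1][0]<420 and 150<b[1][1]<300 and b[0][4]<900: print(n,b[0],b[1],onz(c,*b[1],.107 if n=="s" else .112))
a=cv2.resize(t["img"][130:280,150:400],(800,480));b=cv2.resize(s["img"][130:280,220:420],(640,480)); cv2.imwrite("pics/c6.png",cv2.resize(np.hstack([a,b]),(800,266)))
E
```

```text
[0.52147218 0.16426783 0.1951947 ] [179.46312809  -3.34095041  -0.29612386]
s [282 172  11   7  66] [286.66666667 175.07575758] [0.49690256 0.18618548 0.107     ]
s [407 218   5  30  80] [408.7375 232.9625] [ 0.71485329 -0.01784962  0.107     ]
s [352 221  15  22 262] [358.56870229 231.01908397] [ 0.62585747 -0.00714404  0.107     ]
s [369 254  21  17 219] [378.46575342 262.70319635] [ 0.64682537 -0.08767129  0.107     ]
t [347 168  14  15 163] [353.11042945 175.26380368] [ 0.62777437 -0.00769265  0.112     ]
```

View pics/c6.png

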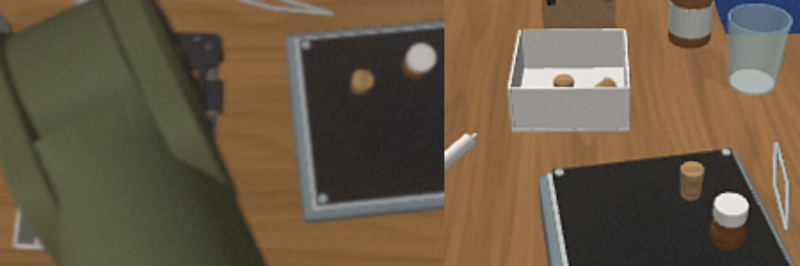

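Both corks are in the tub (side view (286,175) and beside it). The third cork and the jar have not moved.

Request:
arm_command([
  [2.1,3.5,0],
  [2.1,3.5,0],
  [2.1,3.5,0],
  [2.1,3.5,0],
  [2.0,3.0,2],
  [-0.5,0,3],
  [0,0,0],
], twist=[0,0,0,0,0,0,0])

```text
time_s: 16.08
tool_pos: [0.6268, -0.0074, 0.1545]
tool_rot: [179.5, -3.7, -0.1]
force: [0.1, 0.6, 0.5]
grip_width: 0.0521
```

Request:
arm_command([
  [-0.4,0,1],
  [0,0,2.5],
  [0,0,2.5],
  [0,0,1.6],
  [0,0,0],
], twist=[0,0,0,0,0])

```text
time_s: 16.7
tool_pos: [0.6304, -0.004, 0.0816]
tool_rot: [179.5, -4.1, 0.2]
force: [0.1, 0.2, -0.6]
grip_width: 0.0524
```

Request:
arm_command([
  [0,0,0],
  [0,0,0],
  [0,0,0],
  [0,0,0],
  [0,0,0],
  [0,0,0],
  [0,0,0],
], twist=[0,0,0,0,0,0,0], grip=0)

```text
time_s: 17.58
tool_pos: [0.6325, -0.0036, 0.0852]
tool_rot: [179.4, -4.4, 0.2]
force: [-0.2, -0.4, -0.3]
grip_width: 0.0233
```

Request:
arm_command([
  [0,0,-3],
  [0,0,-5],
  [0,0,-4],
  [-1.3,-4.5,0],
  [-1.3,-4.5,0],
  [-1.3,-4.5,0],
  [-1.3,-4.5,0],
  [-1.3,-4.5,0],
  [-1.3,-4.5,0],
  [-1.3,-4.5,0],
], twist=[0,0,0,0,0,0,0,0,0,0])

```text
time_s: 18.82
tool_pos: [0.5324, 0.3152, 0.198]
tool_rot: [179.4, -4.6, -0.5]
force: [-0.0, 0.5, 0.1]
grip_width: 0.0231
```

Request:
arm_command([
  [-1.6,-2.3,0],
  [0,0,3],
  [0,0,4],
  [0,0,4],
  [0,0,3.5],
  [0,0,1],
  [0,0,0],
], twist=[0,0,0,0,0,0,0])

```text
time_s: 19.7
tool_pos: [0.5257, 0.3459, 0.0395]
tool_rot: [179.6, -4.6, 0.1]
force: [0.3, 0.2, -0.0]
grip_width: 0.0233
```

Request:
arm_command([
  [0,0,0],
  [0,0,0],
  [0,0,0],
  [0,0,0],
  [0,0,-5],
  [0,0,-6],
  [0,0,-5],
  [0,4.5,-2],
  [0,4.5,-1],
  [0,4.5,-1],
], twist=[0,0,0,0,0,0,0,0,0,0], grip=60)

```text
time_s: 20.95
tool_pos: [0.5089, 0.2153, 0.2503]
tool_rot: [179.9, -5.0, 0.7]
force: [1.0, -0.9, 0.4]
grip_width: 0.052
```

Request:
arm_command([
  [-1,5,0],
  [-1,5,0],
  [-1,5,0],
  [-1,5,0],
], twist=[0,0,0,0], grip=0)

```text
time_s: 21.45
tool_pos: [0.471, 0.0094, 0.2496]
tool_rot: [179.8, -5.4, 0.8]
force: [1.4, 0.1, -0.0]
grip_width: 0.0201
```

```bash
python3 - <<'E'
from h import *
t=optics.read_camera("top");s=optics.read_camera("side");o=telemetry.get_obs();print(o["tool_pos"],o["tool_rot"])
b=cv2.resize(s["img"][120:380,210:450],(550,596),interpolation=cv2.INTER_CUBIC); cv2.imwrite("pics/c7.png",b)
g=t["img"].max(2)
print("pod",onz(t,466.3,205.5,.133))
E
```

```text
[0.47031163 0.00429304 0.24903915] [179.70069135  -5.28620841   0.21657387]
pod [ 0.56670211 -0.23287236  0.133     ]
```

View pics/c7.png

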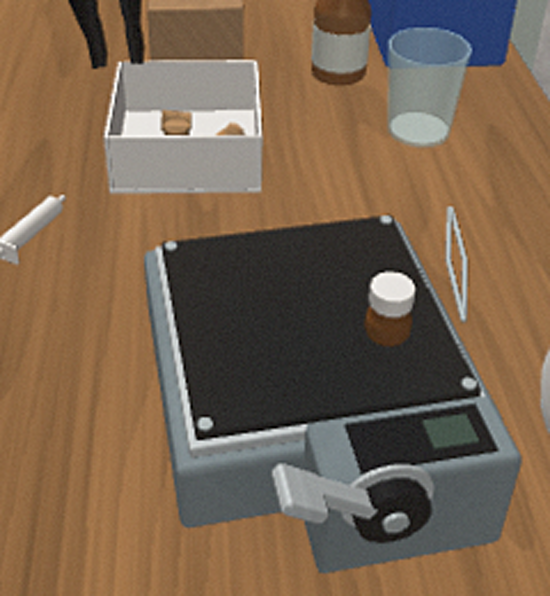

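The plate holds only the jar, which is unmoved, and the paddle is at rest. I see two or three corks in the tub; the left blob may be two overlapping, so I'll check with the top camera once the arm is clear. Next I'll measure the pad closely.

```bash
python3 - <<'E'
from h import *
t=optics.read_camera("top");s=optics.read_camera("side")
a=cv2.resize(t["img"][165:225,435:495],(400,400),interpolation=cv2.INTER_CUBIC)
b=cv2.resize(s["img"][305:365,320:410],(600,400),interpolation=cv2.INTER_CUBIC)
c=cv2.resize(t["img"][180:280,150:250],(400,400),interpolation=cv2.INTER_CUBIC)
b=cv2.resize(b,(600,400)); im=np.zeros((400,1400,3),np.uint8)
im=np.vstack([np.hstack([a,c]),np.hstack([b[:200*2:1],np.zeros((400,200,3),np.uint8)])])
im=cv2.resize(im,(600,600)); cv2.imwrite("pics/c8.png",im)
E
```

```text
(no output)
```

View pics/c8.png

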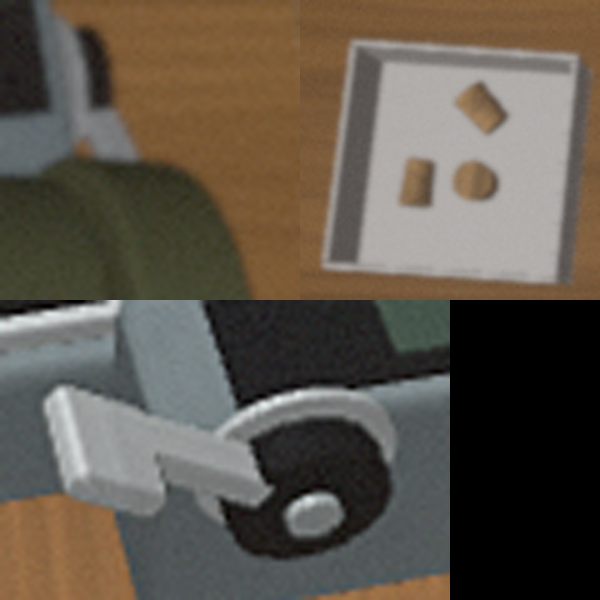

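```bash
python3 - <<'E'
from h import *
t=optics.read_camera("top");s=optics.read_camera("side")
print(onz(s,342.6,333.2,.133),onz(t,465.75,204.25,.133),tri(ray(s,342.6,333.2),ray(t,465.75,204.25)))
print("knob",onz(s,383,348,.085))
o=telemetry.get_obs();print(o["tool_pos"],o["tool_rot"],o["grip_width"])
E
```

```text
[ 0.56960712 -0.23515002  0.133     ] [ 0.56921612 -0.23186388  0.133     ] (array([ 0.56989285, -0.23301583,  0.1299107 ]), np.float64(0.0001732813089240798))
knob [ 0.62852521 -0.22881799  0.085     ]
[0.47166012 0.01265317 0.24934513] [179.87530885  -5.33336659   0.90816396] 0.0018570960274879977
```

In the zoom all three corks lie in the tub. The pad's upper-face centre is at side pixel (343,333) and top pixel (466,204), which gives about (0.5695, -0.234, 0.133). Next I'll hover above it with the fingers shut.

Request:
arm_command([
  [1.5,4.2,0],
  [1.5,4.2,0],
  [1.5,4.2,0],
  [1.5,4.2,0],
  [1.4,4.2,0],
  [0.5,3.5,2],
  [0,0,3],
  [0,0,0],
], twist=[0,0,0,0,0,0,0,0], force=30)

```text
time_s: 22.75
tool_pos: [0.5727, -0.2206, 0.2079]
tool_rot: [-180.0, -5.7, 2.6]
force: [-0.5, 0.6, 0.5]
grip_width: 0.0004
```

Request:
arm_command([
  [-1.2,1.6,0],
  [0,0,2],
  [0,0,2],
  [0,0,1.2],
  [0,0,0],
], twist=[-3.5,0,0,0,0])

```text
time_s: 23.38
tool_pos: [0.5722, -0.229, 0.156]
tool_rot: [179.7, -6.0, 6.6]
force: [1.0, 0.2, 0.4]
grip_width: 0.0004
```

```bash
python3 - <<'E'
from h import *
t=optics.read_camera("top");s=optics.read_camera("side")
o=telemetry.get_obs();p=o["tool_pos"];print(p,o["tool_rot"],o["force"],"tip proj",proj(s,p+[-.0018,0,.019]))
b=cv2.resize(s["img"][280:365,310:430],(800,566),interpolation=cv2.INTER_CUBIC); cv2.imwrite("pics/c9.png",b)
E
```

```text
[ 0.57274542 -0.22970245  0.15739087] [179.63860566  -6.0977848    6.64088506] [0.88031046 0.24190338 0.33279151] tip proj (np.float64(344.57846001849714), np.float64(308.09553169232885))
```

View pics/c9.png

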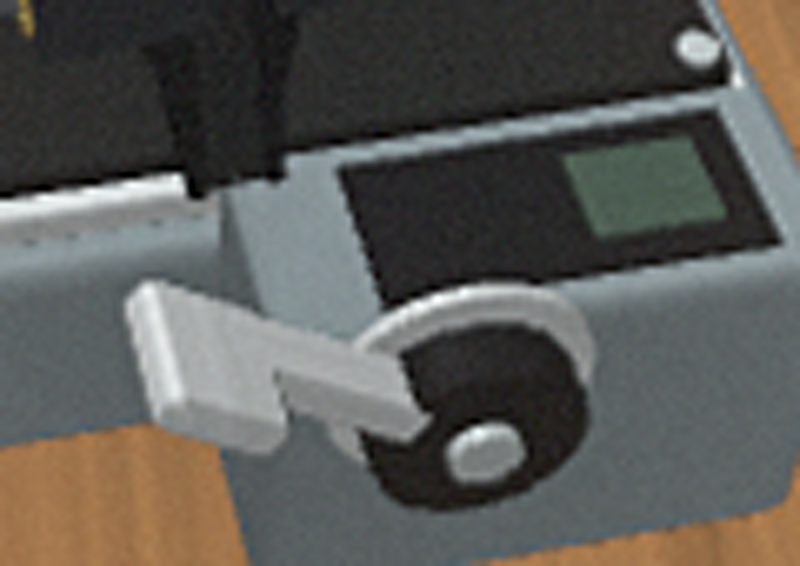

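Tip is seen at pixel (345,308) and predicted at (345,308), so the 19 mm tip offset holds. I'll move over the pad and start pressing.

Request:
arm_command([
  [-0.8,0.7,0],
  [-0.3,0,1.5],
  [-0.1,0,1.2],
  [0,0,0],
], twist=[0,0,0,0])

```text
time_s: 23.98
tool_pos: [0.5642, -0.2393, 0.1285]
tool_rot: [179.6, -6.2, 6.6]
force: [-0.1, 0.2, 0.4]
grip_width: 0.0004
```

Request:
arm_command([
  [0,-0.3,1.0],
  [-0.2,0,1.0],
  [-0.3,0,1.0],
  [-0.3,0,1.0],
], twist=[0,0,0,0])

```text
time_s: 24.48
tool_pos: [0.5561, -0.2379, 0.087]
tool_rot: [179.5, -5.7, 6.5]
force: [-4.2, 1.4, 5.2]
grip_width: 0.0003
```

Request:
arm_command([
  [-0.1,0,1.0],
  [-0.1,0,1.0],
  [-0.1,0,0.8],
], twist=[0,0,0])

```text
time_s: 24.85
tool_pos: [0.5489, -0.2389, 0.0571]
tool_rot: [179.6, -5.0, 6.4]
force: [-3.1, 1.6, 6.8]
grip_width: 0.0005
```

Request:
arm_command([
  [0.1,0,0.6],
  [0,0,0.6],
], twist=[0,0])

```text
time_s: 25.1
tool_pos: [0.5495, -0.239, 0.0448]
tool_rot: [179.6, -4.8, 6.4]
force: [-2.3, 0.3, 5.1]
grip_width: 0.0007
```

```bash
python3 - <<'E'
from h import *
for i in range(3):
    s=optics.read_camera("side"); o=telemetry.get_obs();print(o["time_s"],o["tool_pos"],o["force"])
b=cv2.resize(s["img"][280:365,310:430],(800,566),interpolation=cv2.INTER_CUBIC); cv2.imwrite("pics/c10.png",b)
E
```

```text
25.15 [ 0.54955585 -0.23889557  0.04408179] [-0.85760661 -0.55893174  4.15816436]
25.2 [ 0.54951633 -0.23897638  0.04448987] [-2.25027906  0.02568078  4.1748628 ]
25.25 [ 0.5494909  -0.23895786  0.04475236] [-2.68419654  1.08570896  4.2226467 ]
```

View pics/c10.png

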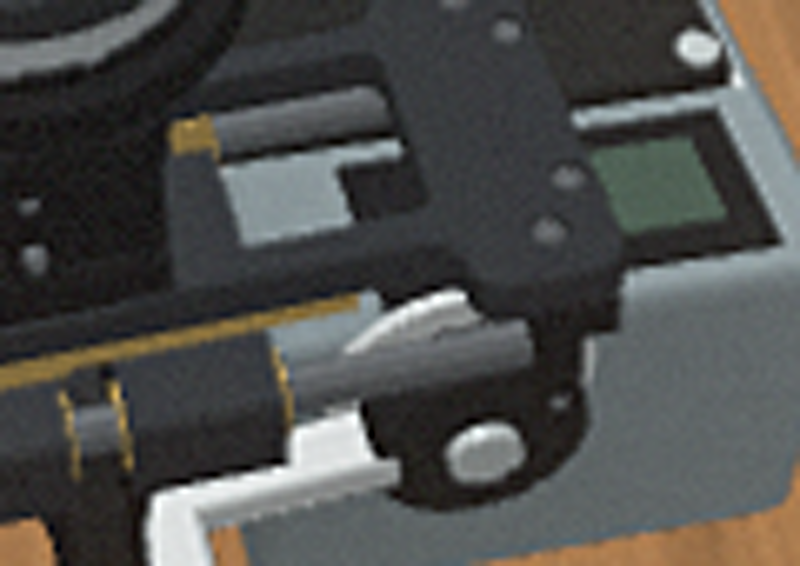

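The paddle is pressed most of the way, with the finger at its left end (crop (95,500), pad at (150–205,500)). The tip is lower than the end stop should allow, so it may be at or off the pad's end. I've used my 12 pictures, so I'll check this numerically.

```bash
python3 - <<'E'
from h import *
s=optics.read_camera("side"); g=s["img"].astype(int); mx=g.max(2); sat=mx-g.min(2)
o=telemetry.get_obs();p=o["tool_pos"];print(p,o["force"],proj(s,p+[-.0015,0,.019]))
ch=lambda m,sa:('#' if m<50 else 'w' if sa>45 else '+' if m<130 else '.')
for r in range(335,386): print(r,''.join(ch(mx[r,c],sat[r,c]) for c in range(305,376)))
E
```

```text
[ 0.54948886 -0.23895562  0.04492826] [-2.61430152  1.13935077  4.82480866] (np.float64(325.37444947298513), np.float64(366.7083299618919))
335 +++wwwwwwwwwwww++++###++++++++++++++++++++++++ww+++++++++++++++++++++++
336 wwwwwwwwwwwww+++++++##+++++++++++++++++++++++++w+++++++++++++++++++++++
337 wwwwwwww++++++++++++#+w++++++++++++++++++++++++w+++++++++++++++++++++++
338 www+++++++++++++#++++ww++++++++++++++++++++++++++++++++++++++++++++#+##
339 ++++++++++++++w#++++#ww+++++++++++++++++++++++++w+++++++++++++#+#######
340 ++++++++++++++++###+++w+++++++++++++++++++++++++w+++++++++.############
341 ++++++++++++++++++++++ww+++++++++++++++++++++##+w+++++..+..############
342 +++++++++++++++w+++++++w++++++++++++++#########+w+++++.....############
343 +++++++++++++++w+++++++w++++++++++#+###########++++........+###########
344 +++++++++++++++w+++++++w+++++###################+...........###########
345 +++++++++++++++++++++++w+#######################............###########
346 +++++++++++++++++++++++++###################+##+............+##########
347 ++++++++++++++++w++++++w+###################
[... 2215 characters left out ...]
wwwwwwwwwwwwwwww
377 wwwwwwwwwwwwwwwwwwwwwwwwwwwwwwwwwwwwwwwwwwwwwwwwwwwwwwwwwwwwwwwwwwwwwww
378 wwwwwwwwwwwwwwwwwwwwwwwwwwwwwwwwwwwwwwwwwwwwwwwwwwwwwwwwwwwwwwwwwwwwwww
379 wwwwwwwwwwwwwwwwwwwwwwwwwwwwwwwwwwwwwwwwwwwwwwwwwwwwwwwwwwwwwwwwwwwwwww
380 wwwwwwwwwwwwwwwwwwwwwwwwwwwwwwwwwwwwwwwwwwwwwwwwwwwwwwwwwwwwwwwwwwwwwww
381 wwwwwwwwwwwwwwwwwwwwwwwwwwwwwwwwwwwwwwwwwwwwwwwwwwwwwwwwwwwwwwwwwwwwwww
382 wwwwwwwwwwwwwwwwwwwwwwwwwwwwwwwwwwwwwwwwwwwwwwwwwwwwwwwwwwwwwwwwwwwwwww
383 wwwwwwwwwwwwwwwwwwwwwwwwwwwwwwwwwwwwwwwwwwwwwwwwwwwwwwwwwwwwwwwwwwwwwww
384 wwwwwwwwwwwwwwwwwwwwwwwwwwwwwwwwwwwwwwwwwwwwwwwwwwwwwwwwwwwwwwwwwwwwwww
385 wwwwwwwwwwwwwwwwwwwwwwwwwwwwwwwwwwwwwwwwwwwwwwwwwwwwwwwwwwwwwwwwwwwwwww
```

The fingertip (bottom at about pixel (325,368)) stands on the pad, which spans columns 320–343. I'll read the paddle angle from the slope of its edges.

```bash
python3 - <<'E'
from h import *
s=optics.read_camera("side"); g=s["img"].astype(float)
# subpixel lower edges: pad front-bottom (bright->wood: use blue channel), arm lower edge (bright->pod, use green)
def edge(cols,r0,r1,ch):
    P=[]
    for c in cols:
        d=np.diff(g[r0:r1,c,ch]); i=np.argmin(d); w=-np.minimum(d[max(i-1,0):i+2],0); P.append((c,r0+max(i-1,0)+.5+(np.arange(len(w))*w).sum()/w.sum()))
    P=np.array(P); f=np.polyfit(P[:,0],P[:,1],1); print(np.round(P[:,1],1),"slope",f[0]); return f
e1=edge(range(324,340),364,378,0); e2=edge(range(347,362),350,362,1)
for psi in (5.5,6.5,7.4):
  y=np.radians(psi); o0=np.array([.627,-.2335+.058*np.sin(y),.085])
  ax=np.array([np.cos(y),np.sin(y),0]); ay=np.array([-np.sin(y),np.cos(y),0]); out=[]
  for j in (0,.27,.54,.62,.7,.81,.84):
    a=.62-j; d=-ax*np.cos(a)+np.array([0,0,np.sin(a)]); n=ax*np.sin(a)+np.array([0,0,np.cos(a)])
    L=[proj(s,o0+d*r-n*.005-ay*.015) for r in (.062,.088)]
    M=[proj(s,o0+d*r-n*.005-ay*.0) for r in (.03,.055)]
    f=lambda L:(L[1][1]-L[0][1])/(L[1][0]-L[0][0])
    out.append((j,round(f(L),3),round(f(M),3),np.round(L[1],1).tolist()))
  print(psi,*out,sep="\n ")
E
```

```text
[373.  372.7 372.8 372.5 372.  371.8 371.7 371.4 370.7 370.7 370.8 366.7
 370.1 369.7 369.7 369.3] slope -0.28748807865703796
[353.9 353.6 353.4 356.6 353.1 352.6 352.3 355.6 351.9 351.6 351.4 354.6
 351.  350.9 350.8] slope -0.2352141382206471
5.5
 (0, np.float64(0.291), np.float64(0.305), [331.8, 344.5])
 (0.27, np.float64(0.067), np.float64(0.076), [323.9, 355.4])
 (0.54, np.float64(-0.104), np.float64(-0.099), [320.9, 366.0])
 (0.62, np.float64(-0.15), np.float64(-0.147), [321.0, 368.9])
 (0.7, np.float64(-0.196), np.float64(-0.194), [321.4, 371.7])
 (0.81, np.float64(-0.258), np.float64(-0.258), [322.7, 375.4])
 (0.84, np.float64(-0.276), np.float64(-0.276), [323.2, 376.3])
6.5
 (0, np.float64(0.276), np.float64(0.29), [332.1, 344.6])
 (0.27, np.float64(0.051), np.float64(0.06), [324.3, 355.7])
 (0.54, np.float64(-0.121), np.float64(-0.116), [321.2, 366.3])
 (0.62, np.float64(-0.167), np.float64(-0.164), [321.3, 369.3])
 (0.7, np.float64(-0.213), np.float64(-0.21), [321.7, 372.1])
 (0.81, np.float64(-0.276), np.float64(-0.275), [323.0, 375.7])
 (0.84, np.float64(-0.293), np.float64(-0.293), [323.5, 376.6])
7.4
 (0, np.float64(0.263), np.float64(0.277), [332.5, 344.8])
 (0.27, np.float64(0.036), np.float64(0.046), [324.6, 356.0])
 (0.54, np.float64(-0.136), np.float64(-0.131), [321.6, 366.6])
 (0.62, np.float64(-0.183), np.float64(-0.179), [321.6, 369.5])
 (0.7, np.float64(-0.229), np.float64(-0.226), [322.1, 372.3])
 (0.81, np.float64(-0.292), np.float64(-0.29), [323.3, 375.9])
 (0.84, np.float64(-0.309), np.float64(-0.308), [323.8, 376.9])
```

Request:
arm_command([
  [0.2,0,0.5],
], twist=[0])

```text
time_s: 25.48
tool_pos: [0.5513, -0.2391, 0.0406]
tool_rot: [179.6, -4.7, 6.4]
force: [-5.8, 0.6, 5.7]
grip_width: 0.0005
```

Request:
arm_command([
  [0.1,0,0.5],
], twist=[0])

```text
time_s: 25.6
tool_pos: [0.5517, -0.2394, 0.038]
tool_rot: [179.6, -4.6, 6.4]
force: [-19.4, 4.2, 38.7]
grip_width: 0.0004
```

The force rose to 39 N: either the end stop or the body touching something. I'll ease off and measure the paddle angle.

Request:
arm_command([
  [0,0,0],
], twist=[0])

```text
time_s: 25.72
tool_pos: [0.5513, -0.2392, 0.0393]
tool_rot: [179.6, -4.5, 6.4]
force: [-4.4, 0.8, 6.5]
grip_width: 0.0003
```

```bash
cat > ang.py <<'E'
from h import *
s=optics.read_camera("side"); g=s["img"].astype(float); mx=g.max(2); sat=mx-g.min(2)
o=telemetry.get_obs();print(o["time_s"],o["tool_pos"],o["force"])
ch=lambda m,sa:('#' if m<50 else 'w' if sa>45 else '+' if m<130 else '.')
for r in range(346,382): print(r,''.join(ch(mx[r,c],sat[r,c]) for c in range(312,372)))
P=[]
for c in range(324,340):
    d=np.diff(g[364:380,c,0]); i=np.argmin(d); w=-np.minimum(d[i-1:i+2],0); P.append((c,364+i-1+.5+(np.arange(len(w))*w).sum()/w.sum()))
P=np.array(P)
v=cv2.fitLine(P.astype(np.float32),cv2.DIST_HUBER,0,.01,.01).ravel(); print("pad slope",v[1]/v[0],P[:,1].round(1))
E
python3 ang.py
```

```text
25.775 [ 0.55132917 -0.23919108  0.03922035] [-5.15206313  1.49803858  6.90336007]
346 ++++++++++w+++++++w++++++++###############+..........#######
347 ++++++++++w+++++++w+++####################+..........+######
348 ++++++++++++++++++++######################+...........######
349 ++++++++++++++++++++######################+............+++##
350 ++++++++##++++++++w+######################+..............+##
351 +++#######+w######+w######################+...............+#
352 ##########+w######+w####################++................##
353 ##########++#######+################+..............+...+++##
354 ###########+###################++...................++++####
355 ##########################++.....................+++++++++##
356 ######################+......................+++++++++++++++
357 ######################+...................++++++++++++++++++
358 #####################+.................+++++++++++++++++++++
359 #####################+.......+.....+++++++++++++++++++++++++
360 ##++ww###############........+...+++++++++++++++++++++++++++
361 wwwwww+##############........+wwww++++
[... 742 characters left out ...]
wwwwwwwwww.............wwwwwwwwwwwwwwwwwwwwwwwwwwwwwwwwwwwww
374 wwwwwwwwww.........wwwwwwwwwwwwwwwwwwwwwwwwwwwwwwwwwwwwwwwww
375 wwwwwwwwwww.....wwwwwwwwwwwwwwwwwwwwwwwwwwwwwwwwwwwwwwwwwwww
376 wwwwwwwwwwwwwwwwwwwwwwwwwwwwwwwwwwwwwwwwwwwwwwwwwwwwwwwwwwww
377 wwwwwwwwwwwwwwwwwwwwwwwwwwwwwwwwwwwwwwwwwwwwwwwwwwwwwwwwwwww
378 wwwwwwwwwwwwwwwwwwwwwwwwwwwwwwwwwwwwwwwwwwwwwwwwwwwwwwwwwwww
379 wwwwwwwwwwwwwwwwwwwwwwwwwwwwwwwwwwwwwwwwwwwwwwwwwwwwwwwwwwww
380 wwwwwwwwwwwwwwwwwwwwwwwwwwwwwwwwwwwwwwwwwwwwwwwwwwwwwwwwwwww
381 wwwwwwwwwwwwwwwwwwwwwwwwwwwwwwwwwwwwwwwwwwwwwwwwwwwwwwwwwwww
pad slope -0.2820927 [375.6 375.7 375.2 374.9 374.6 374.7 373.9 373.8 373.8 373.  372.8 372.8
 369.1 368.6 371.6 371.5]
```

Request:
arm_command([
  [0.03,0,0.15],
], twist=[0])

```text
time_s: 25.9
tool_pos: [0.5514, -0.2392, 0.0387]
tool_rot: [179.5, -4.5, 6.4]
force: [-6.9, 1.6, 10.6]
grip_width: 0.0003
```

```bash
python3 ang.py | grep -v '^3[0-9][0-9]'; python3 - <<'E'
from h import *
import numpy as np
t=optics.read_camera("top")
for i in range(10): s=optics.read_camera("side"); o=telemetry.get_obs(); print(o["time_s"],o["tool_pos"].round(4),np.round(o["force"],1))
for b in blobs(corkmask(t)&(t["img"].max(2)<400),60):
    if 160<b[1][0]<245 and 195<b[1][1]<272: print("tub cork",b[0],b[1])
g=t["img"].max(2)>170
for b in blobs(g,40):
    if 370<b[1][0]<400 and 150<b[1][1]<180: print("cap",b[1],onz(t,*b[1],.134))
E
```

```text
25.95 [ 0.55134469 -0.23920111  0.03874835] [-6.60793001  2.34680402 10.46718787]
pad slope -0.27003065 [375.7 375.7 375.8 372.  374.8 374.7 374.  373.7 373.6 373.5 366.8 372.7
 372.8 369.1 371.8 371.8]
26.05 [ 0.5514 -0.2392  0.0388] [-5.8  1.9  9.9]
26.1 [ 0.5513 -0.2392  0.0387] [-6.2  2.4 10.7]
26.15 [ 0.5513 -0.2392  0.0387] [-4.8  1.  10.6]
26.2 [ 0.5514 -0.2392  0.0387] [-5.2  1.8 10.7]
26.25 [ 0.5513 -0.2392  0.0387] [-5.8  1.7 10.5]
26.3 [ 0.5513 -0.2392  0.0387] [-5.7  1.4  9.9]
26.35 [ 0.5513 -0.2392  0.0387] [-5.5  1.5  9.9]
26.4 [ 0.5514 -0.2392  0.0388] [-5.6  1.6 10.6]
26.45 [ 0.5513 -0.2392  0.0388] [-6.2  0.8  9.6]
26.5 [ 0.5514 -0.2392  0.0387] [-6.6  1.8 10.4]
tub cork [202 208  16  16 142] [209.78169014 215.6056338 ]
tub cork [184 233  10  15 121] [188.52892562 240.54545455]
tub cork [202 234  13  12 124] [207.74193548 239.84677419]
cap [386.41481481 162.02222222] [ 0.6516989  -0.07281083  0.134     ]
```

```bash
python3 - <<'E'
from h import *
R=[]
for i in range(6):
    optics.read_camera("side"); o=telemetry.get_obs(); R.append(np.r_[o["force"],o["wrist_torque"]])
m=np.mean(R,0); print(m.round(3))
F,T=m[:3],m[3:]
print("closest point of line of action to ref:",(np.cross(F,T)/(F@F)).round(4),"dir",(F/np.linalg.norm(F)).round(2))
E
```

```text
[-5.873  1.389  9.55   0.337  1.108  0.043]
closest point of line of action to ref: [-0.0824  0.0272 -0.0547] dir [-0.52  0.12  0.85]
```

The wrench's line of action passes through the fingertip, not the gripper body. So the push is on the pad, with the dial against its stop just past the third click.

```bash
python3 -c "
from cell import env; print(env.sign_off())"
```

```text
the job is handed in; nothing more can be done
None
```

I moved the three corks into the tub one at a time, left the jar on the plate, and then pressed the paddle down with the shut fingers. I handed the job in at about 27 s, while still holding the paddle. No verdict was reported.

**Last checks**
- **Corks:** the top camera showed three separate corks in the tub, both before the press and again at the end.
- **Jar:** it is still standing. Its cap measured within about 2 mm of where it began, and nothing touched it.
- **Dial:** the push held steady at about 10 N, above the 5–7 N of the third click. Force had jumped to 39 N within about 3 mm when I pushed further, which fits the end stop just past the third click. The wrench line passes through the fingertip, so the push is on the pad.

**What failed or disagreed**
- **First grasp missed:** the real fingertips sat about 19 mm higher than the reported TCP. I corrected for that on later grasps.
- **Heights at the press:** at the end the corrected tip height (about 58 mm) came out roughly 15 mm lower than where the pad should be. I did not explain this, so I relied on force and the camera instead.
- **Dial angle:** the paddle's edges in the side view gave about 0.77–0.83 rad, so the picture alone does not settle that it is past 0.81.
- **Brief high force:** the 39 N was momentary and came close to the 40 N limit for the arm or gripper body. I eased off at once.

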